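# Tighten the wing nuts of a clamp-lid pot

## Task

Clamp the pot's lid down evenly: go clockwise round the rim, red wing nut first, then yellow, then blue, and turn each nut clockwise until you feel it bite. From the bite give red and yellow one more quarter turn each, and blue, where the gasket is thicker, two quarter turns; finish each nut before the next one bites. Never overtighten, do not lean on the lid, and leave the jars, spare nut and other things on the table alone.

Things in the scene. Friction and masses are not known exactly. Their poses are not given: they have to be found in the camera images.
- pot: low cream enamel pot with a clamped lid, on a cork mat: 172 mm wide, lid plate top at 101 mm, black lid knob 48 mm across in the middle up to 128 mm. Fixed. Origin on the table at its centre, z up. Three wing nuts on a circle of radius 105 mm: red at +y, then clockwise from above yellow and blue, 120 degrees apart. Two black side handles at 60 mm height reach out 124 mm
- pot_lid: the round cream lid plate, 178 mm wide and 6 mm thick, top at 101 mm above the table, with its knob; same origin as the pot. Must not be pressed with more than 20 N
- wing_red (a point): grip point of the red wing nut: an upright red blade 46 mm long, 8 thick, 28 tall, on a steel hub 20 mm across. Point: on the nut's axis, 10 mm below the blade's top edge; x along the blade, y through its thickness, z up. The blade's lower edge is 18 mm below the point, the dark claw's top 28 mm, the lid plate 36 mm. The blade's direction says nothing about when the nut bites
- wing_yellow (a point): grip point of the yellow wing nut: an upright yellow blade 46 mm long, 8 thick, 28 tall, on a steel hub 20 mm across. Point: on the nut's axis, 10 mm below the blade's top edge; x along the blade, y through its thickness, z up. The blade's lower edge is 18 mm below the point, the dark claw's top 28 mm, the lid plate 36 mm. The blade's direction says nothing about when the nut bites
- wing_blue (a point): grip point of the blue wing nut: an upright blue blade 46 mm long, 8 thick, 28 tall, on a steel hub 20 mm across. Point: on the nut's axis, 10 mm below the blade's top edge; x along the blade, y through its thickness, z up. The blade's lower edge is 18 mm below the point, the dark claw's top 28 mm, the lid plate 36 mm. The blade's direction says nothing about when the nut bites
- claw_red (a joint): travel in m of the dark clamp claw under the red nut, drawn down 0.001 per quarter turn after the bite, 0 before (0.001 when done right), finer than its readings. The nut tightens clockwise from above: first loose (under 0.05 N m) for a hidden slack of 0.15 to 1.6 rad, then it bites: torque climbs to 0.3 N m within 0.08 rad (springy washer), then 0.03 per rad. Let go, it springs back 0.08 to 0.1 rad, the claw stays
- claw_yellow (a joint): travel in m of the dark clamp claw under the yellow nut, drawn down 0.001 per quarter turn after the bite, 0 before (0.001 when done right), finer than its readings. The nut tightens clockwise from above: first loose (under 0.05 N m) for a hidden slack of 0.15 to 1.6 rad, then it bites: torque climbs to 0.3 N m within 0.08 rad (springy washer), then 0.03 per rad. Let go, it springs back 0.08 to 0.1 rad, the claw stays
- claw_blue (a joint): travel in m of the dark clamp claw under the blue nut, drawn down 0.001 per quarter turn after the bite, 0 before (0.002 when done right), finer than its readings. The nut tightens clockwise from above: first loose (under 0.05 N m) for a hidden slack of 0.15 to 1.6 rad, then it bites: torque climbs to 0.3 N m within 0.08 rad (springy washer), then 0.03 per rad. Let go, it springs back 0.08 to 0.1 rad, the claw stays
- spare_nut: loose plain steel wing nut of the same size standing on the table beside the pot, to be left alone; origin under its hub, 35 mm tall
- pinch_jar: small amber jar 42 mm wide, 60 mm tall, beside the pot, to be left alone; origin at the centre of its foot
- jar_red: spice jar with a red cap, 68 mm wide, 125 mm tall, off to one side, to be left alone; origin at its foot
- jar_black: spice jar with a black cap, 68 mm wide, 125 mm tall, off to one side, to be left alone; origin at its foot
- mug: blue mug 80 mm wide, 95 mm tall, off to one side, to be left alone; origin at its foot
- tape: paper tape roll lying flat, 100 mm wide, 24 mm tall, off to the right, to be left alone; origin at the centre of its underside

How it is judged:
On the way, in this order (a step that is already met when the one before it is completed fails the run):
1. red is tightened one quarter turn past its bite (claw 0.8 to 1.2 mm down) while yellow and blue have not bitten (value of joint claw_red between 0.0008 and 0.0012 m and value of joint each of claw_yellow, claw_blue below 0.00015 m), for 0.2 s.
2. then yellow likewise, while blue has not bitten (value of joint claw_red between 0.0008 and 0.0012 m and value of joint claw_yellow between 0.0008 and 0.0012 m and value of joint claw_blue below 0.00015 m), for 0.2 s.
3. then blue is tightened two quarter turns past its bite (claw 1.8 to 2.2 mm down) (value of joint claw_red between 0.0008 and 0.0012 m and value of joint claw_yellow between 0.0008 and 0.0012 m and value of joint claw_blue between 0.0018 and 0.0022 m), for 0.2 s.
At the end, for the whole second after the job is handed in: the claws under red and yellow are 0.8 to 1.2 mm down (one quarter turn past the bite, give or take 18 degrees) and the claw under blue 1.8 to 2.2 mm down (two quarter turns, give or take 18 degrees), with all nuts released (all of step 3); the robot touches nothing.
It fails at once if a nut is overtightened: red or yellow more than 1.3 mm, or blue more than 2.3 mm (27 degrees too far) (value of joint any of claw_red, claw_yellow above 0.0013 m or value of joint claw_blue above 0.0023 m).
It fails at once if the robot presses on the lid with more than 20 N (contact force between the arm and pot_lid above 20 N).
It fails at once if a bystander is shifted by more than 20 mm (distance of any of spare_nut, pinch_jar, jar_red, jar_black, mug, tape from where it was at the start of the episode above 0.02 m).
It also fails if it takes over 72 s, if anything falls off the work surface, if the arm or the gripper's body presses on something with over 40 N, if the wrist force passes 120 N, or if a joint passes its speed limit or range.

## Robot

A 6-joint arm with a two-finger parallel gripper is mounted at the origin on the work surface. World frame = base frame: x ahead of the robot, y to its left, z up, the work surface at z = 0. Lengths are in m, angles in rad, forces in N, time in s.
With the tool pointing down it reaches from about 0.375 to 0.975 m from the base axis. Payload 3.8 kg.
Tool frame: the origin (TCP) lies at the very end of the fingers, on their centre line; the grasp point (between the pads) lies behind it (bot.tcp_to_grasp is the y of the grasp point in the tool frame, in m); y points along the fingers, z is the direction in which the jaws open and shut, and the axes are right-handed (so a half turn about y gives the same grasp; the last joint's range is limited). The gripper opens to 85 mm and grips with 20 to 120 N. Pads are 22 mm wide; open, the fingers measure 114 mm over their backs; the gripper's body (76 mm by 85 mm) begins 54 mm behind the grasp point. The pads swing forward as they close: fully open they stand 13 mm farther back than shut.
Start: joints at [-1.156, 0.264, 1.604, -0, 1.274, -0.037], TCP at [0.295, -0.607, 0.231] pointing down, gripper open.
Joint ranges: [-2.63, 2.63], [-0.94, 2.18], [0.31, 2.57], [-1.31, 4.45], [0, 2.66], [-2.55, 2.55]. Speed limits (rad/s): [2.57, 2.57, 3.14, 3.14, 3.14, 3.14].

## Interface

Orientations are given as a rotation vector (axis times angle).
In Python, from workcell import bot, optics, workorder gives the robot as it stands.
- The arm moves only by the shell command python3 -m handwheel 'ROWS' [FORCE]. ROWS is JSON, a list of rows, each a list of 7 numbers: the shift along the tool's x, y, z in m, then the turn, a rotation vector about the tool's x, y, z in rad, then the opening, from 0 (shut) to 1 (fully open). A call has 1 to 8 rows; each row shifts and turns the commanded pose from where the row before left it, along the tool's axes as they then stand; what a row does not reach is not made up. A row lasts 1/8 s, in which the tool goes at most 62.5 mm and 10.7 degrees, less where a joint would pass 70% of its speed; a pose out of reach is approached as far as the arm can. A call with a gripper value outside its range is refused whole. The fingers move at their own pace and stop on an object; FORCE is the grip in N (left out, the last holds). Time passes only in rows, so rows that do not move let the fingers close. It gives the time, the measured TCP pose, the force and the opening at its end, in the units of the state.
- bot.read_state(): the state, without advancing time (a new reading comes with each control period).
- optics.read_camera(name): name is "side" or "top" or "wrist"; returns a dict with "image" (400x640x3 uint8, red, green, blue), "z_map" (400x640 float32, m along the optical axis (not along the pixel's ray), 0 where there is no reading), "mtx" (3x3 intrinsics, pixels), "world_from_camera" (4x4, takes a point from camera to world coordinates); the wrist camera has in their place "hand_eye" (4x4, takes a point from camera to tool coordinates, whose origin is the TCP and whose axes are the tool frame's). Camera axes: x right, y down, z forward; pixel columns grow to the right and rows downward; lengths in m; the calibration is good to about 2 mm. A picture is of the moment at which its call begins: read the wrist's pose just before it.
- workorder.finish_job(): hands the job in, once; it reports no verdict.
The state is a dict: "time": time; "q": joint angles; "joint_vel": joint speeds; "joint_torque": joint torques, N m; "tool_pos": TCP position; "tcp_rot": TCP orientation; "wrist_force": force on the tool from outside, world axes, zero at the start; "torque": the same for the moment, N m; "width": opening from 0.0 (shut) to 1.0 (fully open).
Only numpy, scipy, OpenCV 4.12 (cv2) and the standard library are available. Lean on these libraries where they do the work, as an engineer would, in place of code of your own. Each camera call takes 0.05 s, during which the arm holds its last target.

## Working session

There is one attempt and no reset: what is moved stays moved. The work goes in short steps, Python scripts to look and compute and a shell command to move; the robot and the scene stay as the last step left them, time stands still between calls to the robot, and variables do not carry over. Pictures are saved under pics/ and viewed, and the job is handed in when it is done.

```bash
mkdir -p pics; ls; python3 - <<'E'
from workcell import bot, optics, workorder
import cv2,numpy as np
s=bot.read_state();print({k:np.round(v,3) for k,v in s.items()}, bot.tcp_to_grasp)
for n in ("top","side"):
    c=optics.read_camera(n);cv2.imwrite(f"pics/{n}0.png",c["image"][:,:,::-1]);print(n,c["mtx"],c["world_from_camera"])
c=optics.read_camera("wrist");print(c["hand_eye"],c["mtx"])
E
```

```text
pics
{'time': np.float64(0.0), 'q': array([-1.156,  0.265,  1.605, -0.   ,  1.274, -0.037]), 'joint_vel': array([ 0.   , -0.   , -0.001,  0.001,  0.001, -0.002]), 'joint_torque': array([ 1.0000e-03, -5.1512e+01, -3.6732e+01, -0.0000e+00,  1.3000e-02,
        0.0000e+00]), 'tool_pos': array([ 0.294, -0.607,  0.23 ]), 'tcp_rot': array([-0.453,  1.973, -1.969]), 'wrist_force': array([-0.928, -0.321,  0.044]), 'torque': array([-0.019,  0.042, -0.014]), 'width': np.float64(0.995)} -0.0187
top [[411.18584015   0.         319.24345859]
 [  0.         411.18584015 196.7576766 ]
 [  0.           0.           1.        ]] [[-0.03024214 -0.98651967  0.16082398  0.38358509]
 [-0.99946182  0.02780009 -0.01741361 -0.00161296]
 [ 0.01270795 -0.16126405 -0.98682948  1.13836102]
 [ 0.          0.          0.          1.        ]]
side [[484.29893244   0.         318.76053546]
 [  0.         484.29893244 197.89894503]
 [  0.           0.           1.        ]] [[-0.81327446 -0.40156143  0.42110934 -0.0344879 ]
 [-0.58176358  0.54664315 -0.60227269  0.84364419]
 [ 0.01165295 -0.73479907 -0.67818473  1.06900128]
 [ 0.          0.          0.          1.        ]]
[[-1.11409321e-03  9.46507000e-01  3.22681355e-01 -8.40265936e-02]
 [ 6.78794196e-04 -3.22680766e-01  9.46507614e-01 -1.42734411e-01]
 [ 9.99999149e-01  1.27353194e-03 -2.82987008e-04  7.13981822e-04]
 [ 0.00000000e+00  0.00000000e+00  0.00000000e+00  1.00000000e+00]] [[302.82249773   0.         321.56347171]
 [  0.         302.82249773 204.77758159]
 [  0.           0.           1.        ]]
```

View pics/top0.png

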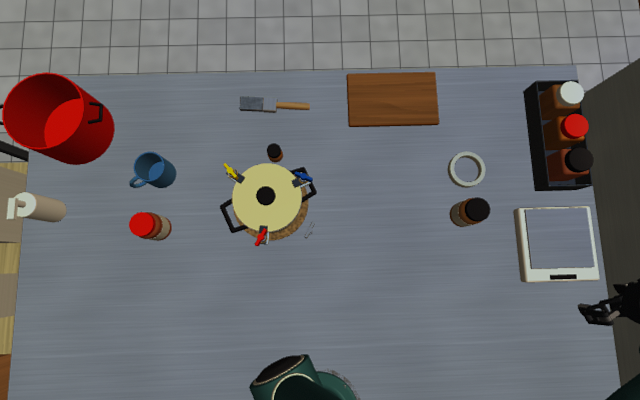

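View pics/side0.png

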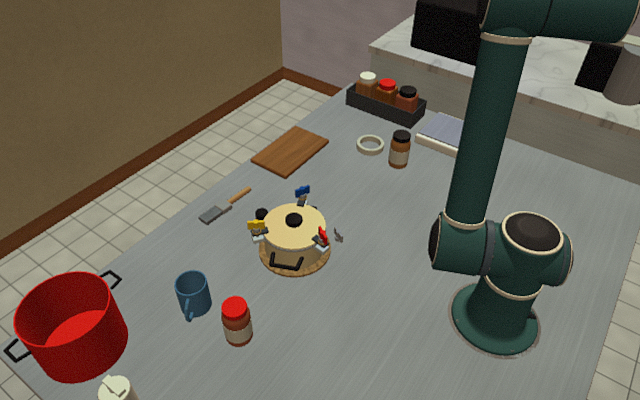

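```bash
cat > h.py <<'E'
from workcell import bot, optics, workorder
import cv2,numpy as np
from scipy.spatial.transform import Rotation as R
def T():
    s=bot.read_state();M=np.eye(4);M[:3,:3]=R.from_rotvec(s["tcp_rot"]).as_matrix();M[:3,3]=s["tool_pos"];return M
def cam(n):
    t=T();c=optics.read_camera(n);c["W"]=t@c["hand_eye"] if n=="wrist" else c["world_from_camera"];return c
def onplane(c,uv,z):
    uv=np.atleast_2d(uv).astype(float);d=np.c_[(uv-c["mtx"][:2,2])/c["mtx"][0,0],np.ones(len(uv))]@c["W"][:3,:3].T
    o=c["W"][:3,3];return o+d*((z-o[2])/d[:,2])[:,None]
def depth(c,m):
    v,u=np.nonzero(m&(c["z_map"]>0));z=c["z_map"][v,u];p=np.c_[(u-c["mtx"][0,2])/c["mtx"][0,0]*z,(v-c["mtx"][1,2])/c["mtx"][1,1]*z,z]
    return p@c["W"][:3,:3].T+c["W"][:3,3]
def mask(c,col):
    h=cv2.cvtColor(c["image"],cv2.COLOR_RGB2HSV);H,S,V=[h[...,i].astype(int) for i in range(3)]
    return {"red":((H<8)|(H>172))&(S>150)&(V>90),"yellow":(H>20)&(H<32)&(S>170)&(V>90),"blue":(H>100)&(H<125)&(S>150)&(V>70),
     "cream":(H>18)&(H<40)&(S>50)&(S<150)&(V>150)}[col]
E
python3 - <<'E'
from h import *
c=cam("top");s=cam("side")
cv2.imwrite("pics/topz.png",cv2.resize(c["image"][130:270,200:340,::-1],(560,560),interpolation=cv2.INTER_CUBIC))
cv2.imwrite("pics/sidez.png",cv2.resize(s["image"][170:290,220:360,::-1],(700,600),interpolation=cv2.INTER_CUBIC))
for n,c,b in (("top",c,(130,270,200,340)),("side",s,(170,290,220,360))):
  for k in("red","yellow","blue","cream"):
    m=mask(c,k);q=np.zeros_like(m);q[b[0]:b[1],b[2]:b[3]]=1;m&=q
    p=depth(c,m)
    if k!="cream": p=p[p[:,2]>.11]
    else: p=p[abs(p[:,2]-.101)<.004]
    if len(p)<5: print(n,k,len(p));continue
    if k=="cream": print(n,k,len(p),cv2.minEnclosingCircle(p[:,:2].astype(np.float32)));continue
    d=np.linalg.eigh(np.cov(p[:,:2].T))[1][:,1]
    pr=(p[:,:2]-p[:,:2].mean(0))@d
    print(n,k,m.sum(),len(p),p.mean(0).round(3),"zmax",p[:,2].max().round(3),"len",np.ptp(pr).round(3),"ang",np.degrees(np.arctan2(d[1],d[0])).round(1),"mid",(p[:,:2].mean(0)+d*(pr.max()+pr.min())/2).round(3))
E
```

```text
top red 90 87 [0.452 0.125 0.146] zmax 0.153 len 0.045 ang 150.0 mid [0.452 0.125]
top yellow 74 71 [0.616 0.198 0.146] zmax 0.154 len 0.044 ang -140.8 mid [0.617 0.199]
top blue 65 65 [0.6   0.02  0.148] zmax 0.153 len 0.043 ang 65.5 mid [0.6   0.019]
top cream 3102 ((0.556993305683136, 0.11490889638662338), 0.0890260860323906)
side red 77 75 [0.45  0.131 0.143] zmax 0.153 len 0.046 ang 149.6 mid [0.455 0.128]
side yellow 140 139 [0.618 0.201 0.139] zmax 0.153 len 0.044 ang -138.1 mid [0.619 0.201]
side blue 46 46 [0.6   0.023 0.144] zmax 0.152 len 0.039 ang 63.7 mid [0.599 0.022]
side cream 1591 ((0.5601626634597778, 0.11651872098445892), 0.09054725617170334)
```

```bash
python3 -m handwheel 2>&1 | head -20
```

```text
invalid input
```

View pics/topz.png

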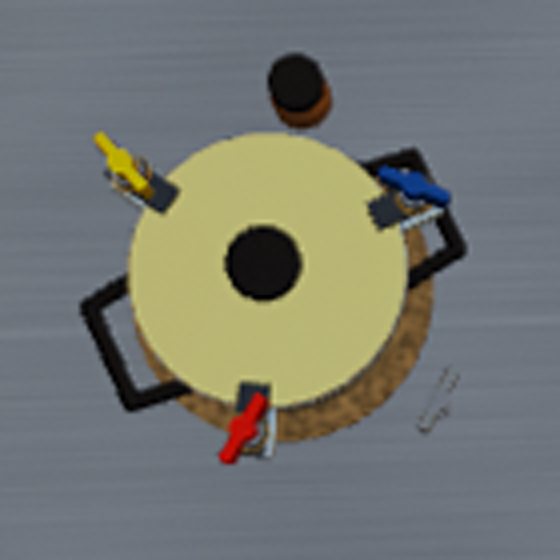

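View pics/sidez.png

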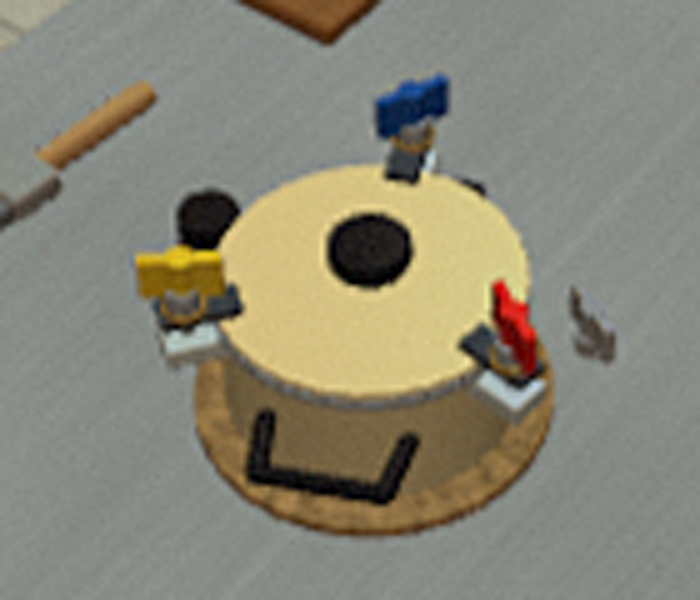

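```bash
python3 - <<'E'
from h import *
t=T();print(t.round(3)); z=t[:3,2];print("tool z heading",np.arctan2(z[1],z[0]), "q",bot.read_state()["q"].round(3))
for n,p,a in(("red",(.4526,.127),150),("yel",(.6187,.2009),40.5),("blue",(.5997,.0201),65)):
    print(n,"q1~",np.arctan2(p[1],p[0]).round(3),"blade normal",np.radians(a-90).round(3), np.hypot(*p).round(3))
w=np.array([.4526,.127,.23])-t[:3,3];print(t[:3,:3].T@w)
print(bot.read_state()["torque"])
E
```

```text
[[-0.9   -0.     0.437  0.295]
 [-0.437  0.001 -0.9   -0.607]
 [-0.    -1.    -0.001  0.231]
 [ 0.     0.     0.     1.   ]]
tool z heading -1.1189837608207722 q [-1.156  0.264  1.605 -0.     1.274 -0.037]
red q1~ 0.274 blade normal 1.047 0.47
yel q1~ 0.314 blade normal -0.864 0.651
blue q1~ 0.034 blade normal -0.436 0.6
[-0.46262186  0.00130221 -0.59130337]
[-0.02766052 -0.0282174   0.0324012 ]
```

```bash
python3 -m handwheel '[[-0.033,0,-0.042,0,0,0,0.5],[-0.033,0,-0.042,0,0,0,0.5],[-0.033,0,-0.042,0,0,0,0.5],[-0.033,0,-0.042,0,0,0,0.5],[-0.033,0,-0.042,0,0,0,0.5],[-0.033,0,-0.042,0,0,0,0.5],[-0.033,0,-0.042,0,0,0,0.5],[-0.033,0,-0.042,0,0,0,0.5]]' 40
python3 -m handwheel '[[-0.033,0,-0.042,0,0,0,0.5],[-0.033,0,-0.042,0,0,0,0.5],[-0.033,0,-0.042,0,0,0,0.5],[-0.033,0,-0.042,0,0,0,0.5],[-0.033,0,-0.042,0,0,0,0.5],[-0.033,0,-0.042,0,0,0,0.5],[0,0,0,0,-0.18,0,0.5],[0,0,0,0,-0.18,0,0.5]]'
python3 -m handwheel '[[0,0,0,0,-0.18,0,0.5],[0,0,0,0,-0.18,0,0.5],[0,0,0,0,-0.18,0,0.5],[0,0,0,0,-0.18,0,0.5],[0,0,0,0,-0.18,0,0.5],[0,0,0,0,-0.18,0,0.5],[0,0,0,0,-0.18,0,0.5],[0,0,0,0,-0.18,0,0.5]]'
python3 -m handwheel '[[0,0,0,0,-0.18,0,0.5],[0,0,0,0,-0.18,0,0.5],[0,0,0,0,0,0,0.5],[0,0,0,0,0,0,0.5]]'
cat >> h.py <<'E'
def wl(name):
    c=cam("wrist");cv2.imwrite(f"pics/{name}.png",c["image"][:,:,::-1]);t=T();z=t[:3,2]
    print("psi",np.arctan2(z[1],z[0]).round(3),"pos",t[:3,3].round(4),"q",bot.read_state()["q"].round(3),"tilt",t[2,:].round(3))
    for k in("red","yellow","blue"):
        p=depth(c,mask(c,k));p=p[(p[:,2]>.115)&(p[:,2]<.16)]
        if len(p)<30: continue
        p=p[p[:,2]>np.percentile(p[:,2],90)-.006] 
        (x,y),wh,a=cv2.minAreaRect((p[:,:2]*1000).astype(np.float32))
        d=np.linalg.eigh(np.cov(p[:,:2].T))[1][:,1]
        print(k,len(p),"rect centre",round(x/1000,4),round(y/1000,4),np.round(wh,1),"z",np.percentile(p[:,2],[5,50,95]).round(4),"ang",np.degrees(np.arctan2(d[1],d[0])).round(1))
E
python3 -c "
from h import *
wl('w1')"
```

```text
time: 1.25
tool_pos: [0.3856, -0.1881, 0.2314]
tcp_rot: [-0.452, 1.97, -1.971]
wrist_force: [0.3, -0.5, 0.4]
width: 0.502
time: 2.25
tool_pos: [0.4534, 0.1245, 0.2311]
tcp_rot: [-0.755, 1.737, -1.737]
wrist_force: [-0.8, -0.8, -0.0]
width: 0.501
time: 3.25
tool_pos: [0.4535, 0.1234, 0.2313]
tcp_rot: [-1.458, 0.69, -0.69]
wrist_force: [0.3, -0.1, 0.5]
width: 0.505
time: 3.75
tool_pos: [0.4536, 0.1234, 0.2313]
tcp_rot: [-1.53, 0.417, -0.417]
wrist_force: [-0.5, -1.4, -0.1]
width: 0.499
psi 1.039 pos [0.4536 0.1234 0.2313] q [ 0.213 -0.132  2.024  0.     1.249 -0.826] tilt [-0.    -1.     0.     0.231]
red 604 rect centre 0.4531 0.1267 [14.5 44.5] z [0.1462 0.1474 0.1485] ang 149.1
yellow 295 rect centre 0.619 0.2015 [41.9 13. ] z [0.1464 0.1474 0.1484] ang -142.4
```

View pics/w1.png

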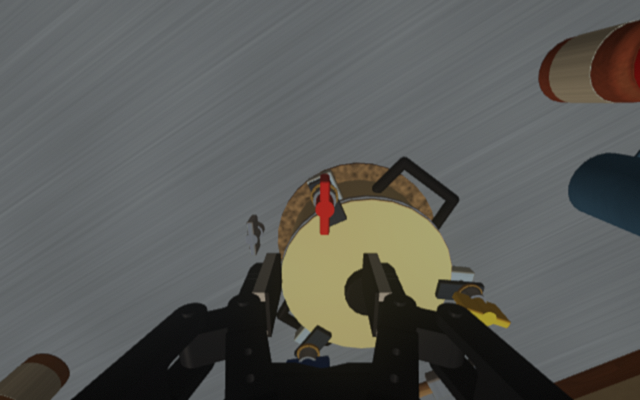

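```bash
python3 -m handwheel '[[-0.002,0.03,0.0023,0,0,0,0.5],[0,0.035,0,0,0,0,0.5],[0,0.03,0,0,0,0,0.5],[0,0.018,0,0,0,0,0.5],[0,0,0,0,0,0,0.5]]' 70
cat >> h.py <<'E'
def st():
    s=bot.read_state();t=T();z=t[:3,2];print(s["time"].round(2),"psi",np.arctan2(z[1],z[0]).round(3),"F",s["wrist_force"].round(1),"tau",s["torque"].round(3),"pos",s["tool_pos"].round(4),"w",s["width"].round(3),"q6",s["q"][5].round(3))
E
python3 -c "
from h import *
st()"
python3 -m handwheel '[[0,0,0,0,0,0,0],[0,0,0,0,0,0,0],[0,0,0,0,0,0,0],[0,0,0,0,0,0,0]]' 70
python3 -c "
from h import *
st()"
```

```text
time: 4.42
tool_pos: [0.4515, 0.1261, 0.1166]
tcp_rot: [-1.532, 0.419, -0.414]
wrist_force: [0.6, -0.1, 0.6]
width: 0.5
time: 4.92
tool_pos: [0.4538, 0.1262, 0.1197]
tcp_rot: [-1.53, 0.414, -0.417]
wrist_force: [-1.8, -2.4, 6.4]
width: 0.183Traceback (most recent call last):
  File "<string>", line 3, in <module>
    st()
    ~~^^
  File "h.py", line 29, in st
    s=bot.read_state();t=T();z=t[:3,2];print(s["time"].round(2),"psi",np.arctan2(z[1],z[0]).round(3),"F",s["wrist_force"].round(1),"tau",s["torque"].round(3),"pos",s["tool_pos"].round(4),"w",s["width"].round(3),"q6",s["q"][5].round(3))
                                             ^^^^^^^^^^^^^^^
AttributeError: 'float' object has no attribute 'round'
Traceback (most recent call last):
  File "h.py", line 29, in st
    s=bot.read_state();t=T();z=t[:3,2];print(s["time"].round(2),"psi",np.arctan2(z[1],z[0]).round(3),"F",s["wrist_force"].round(1),"tau",s["torque"].round(3),"pos",s["tool_pos"].round(4),"w",s["width"].round(3),"q6",s["q"][5].round(3))
                                             ^^^^^^^^^^^^^^^
AttributeError: 'float' object has no attribute 'round'
```

```bash
sed -i 's/s\["time"\].round(2)/round(float(s["time"]),2)/; s/s\["width"\].round(3)/round(float(s["width"]),3)/' h.py
python3 -m handwheel '[[0,0,0,0,0,0,0.4],[0,-0.007,0,0,0,0,0.4],[0,0,0,0,0,0,0.4]]' 70
python3 -c "
from h import *
st()"
python3 -m handwheel '[[0,0,0,0,0,0,0],[0,0,0,0,0,0,0],[0,0,0,0,0,0,0],[0,0,0,0,0,0,0]]' 70
python3 -c "
from h import *
st();wl('w2')"
```

```text
time: 5.3
tool_pos: [0.4538, 0.1268, 0.1261]
tcp_rot: [-1.529, 0.414, -0.416]
wrist_force: [-0.0, 0.5, 0.4]
width: 0.394
5.3 psi 1.041 F [-0.   0.5  0.4] tau [-0.005  0.046 -0.035] pos [0.4538 0.1268 0.1261] w 0.394 q6 -0.822
time: 5.8
tool_pos: [0.4534, 0.1264, 0.1259]
tcp_rot: [-1.531, 0.415, -0.416]
wrist_force: [-0.9, -1.6, 5.2]
width: 0.073
5.8 psi 1.041 F [-0.9 -1.6  5.2] tau [-0.242  0.27  -0.035] pos [0.4534 0.1264 0.1259] w 0.073 q6 -0.822
psi 1.041 pos [0.4534 0.1264 0.1259] q [ 0.219 -0.032  2.138 -0.     1.035 -0.822] tilt [ 0.001 -1.     0.     0.126]
red 1224 rect centre 0.4537 0.1264 [ 7.3 45.7] z [0.1464 0.1474 0.1484] ang 150.1
```

```bash
cat > s.sh <<'E'
python3 -c "
from h import *
st()" | cut -d' ' -f2-
E
python3 -m handwheel '[[0,0,0,0,0.1,0,0]]' >/dev/null; sh s.sh
python3 -m handwheel '[[0,0,0,0,0.1,0,0]]' >/dev/null; sh s.sh
python3 -m handwheel '[[0,0,0,0,0.1,0,0]]' >/dev/null; sh s.sh
python3 -m handwheel '[[0,0,0,0,0.1,0,0]]' >/dev/null; sh s.sh
python3 -m handwheel '[[0,0,0,0,0.1,0,0]]' >/dev/null; sh s.sh
```

```text
psi 0.939 F [-1.9 -1.   6.3] tau [-0.274  0.278  0.02 ] pos [0.4533 0.1263 0.1259] w 0.078 q6 -0.719
psi 0.838 F [-2.  -0.9  5.7] tau [-0.228  0.271  0.015] pos [0.4533 0.1263 0.1259] w 0.074 q6 -0.619
psi 0.738 F [-1.6 -1.6  5.5] tau [-0.285  0.321  0.023] pos [0.4533 0.1262 0.1259] w 0.073 q6 -0.519
psi 0.638 F [-2.4 -2.1  5.1] tau [-0.277  0.271  0.059] pos [0.4533 0.1262 0.1259] w 0.076 q6 -0.419
psi 0.538 F [-1.9 -2.1  7.2] tau [-0.373  0.346  0.042] pos [0.4532 0.1262 0.1259] w 0.078 q6 -0.319
```

```bash

python3 -m handwheel '[[0,0,0,0,0.1,0,0]]' >/dev/null; sh s.sh
python3 -m handwheel '[[0,0,0,0,0.1,0,0]]' >/dev/null; sh s.sh
python3 -m handwheel '[[0,0,0,0,0.1,0,0]]' >/dev/null; sh s.sh
python3 -m handwheel '[[0,0,0,0,0.1,0,0]]' >/dev/null; sh s.sh
python3 -m handwheel '[[0,0,0,0,0.1,0,0]]' >/dev/null; sh s.sh
python3 -m handwheel '[[0,0,0,0,0.1,0,0]]' >/dev/null; sh s.sh
```

```text
psi 0.438 F [-2.5 -2.1  6.3] tau [-0.319  0.334 -0.059] pos [0.4532 0.1261 0.1259] w 0.08 q6 -0.219
psi 0.338 F [-2.2 -1.3  6.2] tau [-0.37   0.359 -0.002] pos [0.4531 0.1261 0.1259] w 0.079 q6 -0.119
psi 0.238 F [-2.8 -1.4  6.3] tau [-0.383  0.416  0.243] pos [0.453  0.1261 0.1259] w 0.073 q6 -0.019
psi 0.139 F [-3.2 -2.6  6.7] tau [-0.356  0.459  0.457] pos [0.453  0.126  0.1259] w 0.076 q6 0.081
psi 0.039 F [-3.2 -2.1  5.9] tau [-0.422  0.486  0.283] pos [0.4529 0.126  0.1259] w 0.076 q6 0.181
psi -0.061 F [-2.5 -2.3  6.3] tau [-0.376  0.469  0.338] pos [0.4529 0.126  0.1259] w 0.079 q6 0.281
```

```bash

python3 -m handwheel '[[0,0,0,0,0.1,0,0],[0,0,0,0,0.1,0,0],[0,0,0,0,0.1,0,0],[0,0,0,0,0.1,0,0],[0,0,0,0,0.1,0,0],[0,0,0,0,0.1,0,0]]' >/dev/null; sh s.sh
python3 -m handwheel '[[0,0,0,0,0.1,0,0],[0,0,0,0,0.1,0,0],[0,0,0,0,0.1,0,0],[0,0,0,0,0.1,0,0],[0,0,0,0,0.1,0,0],[0,0,0,0,0.1,0,0]]' >/dev/null; sh s.sh
python3 -m handwheel '[[0,0,0,0,0.03,0,0],[0,0,0,0,0,0,0],[0,0,0,0,0,0,0]]' >/dev/null; sh s.sh
python3 -c "
from h import *
wl('w3')"
```

```text
psi -0.661 F [-3.7 -2.   8. ] tau [-0.233  0.668  0.318] pos [0.4526 0.1261 0.1258] w 0.075 q6 0.881
psi -1.261 F [-3.9 -0.2  8.4] tau [-0.188  0.816  0.358] pos [0.4523 0.1263 0.1258] w 0.079 q6 1.481
psi -1.288 F [-4.1 -0.9  8.9] tau [-0.146  0.793  0.302] pos [0.4523 0.1264 0.1258] w 0.078 q6 1.508
psi -1.288 pos [0.4523 0.1264 0.1258] q [ 0.219 -0.033  2.139 -0.     1.037  1.508] tilt [ 0.002 -1.    -0.     0.126]
red 1197 rect centre 0.4541 0.1263 [45.8  6.9] z [0.1465 0.1475 0.1484] ang -163.7
```

```bash

python3 -m handwheel '[[0,0,0,0,0,0,0.5],[0,0,0,0,0,0,0.5],[0,-0.04,0,0,0,0,0.5],[0,-0.05,0,0,-0.18,0,0.5],[0,0,0,0,-0.18,0,0.5],[0,0,0,0,-0.18,0,0.5],[0,0,0,0,-0.18,0,0.5],[0,0,0,0,-0.18,0,0.5]]' >/dev/null; sh s.sh
python3 -m handwheel '[[0,0,0,0,-0.18,0,0.5],[0,0,0,0,-0.18,0,0.5],[0,0,0,0,-0.18,0,0.5],[0,0,0,0,-0.18,0,0.5],[0,0,0,0,-0.18,0,0.5],[0,0,0,0,-0.18,0,0.5],[0,0,0,0,-0.18,0,0.5],[0,0,0,0,-0.18,0,0.5]]' >/dev/null; sh s.sh
python3 -m handwheel '[[0,0,0,0,-0.18,0,0.5],[0,0,0,0,-0.18,0,0.5],[0,0,0,0,-0.18,0,0.5],[0,0,0,0,-0.18,0,0.5],[0,0,0,0,-0.18,0,0.5],[0,0,0,0,-0.18,0,0.5],[0,0,0,0,-0.12,0,0.5],[0,0,0,0,0,0,0.5]]' >/dev/null; sh s.sh
python3 -c "
from h import *
wl('w4');t=T();print(t[:3,:3].T@(np.array([.6185,.2008,.216])-t[:3,3]))"
```

```text
psi -0.383 F [ 0.3  0.2 -0. ] tau [-0.056 -0.038  0.025] pos [0.4528 0.1264 0.2147] w 0.498 q6 0.602
psi 1.057 F [ 0.8 -0.5  0.1] tau [-0.016 -0.045  0.037] pos [0.4528 0.1264 0.2147] w 0.5 q6 -0.838
psi 2.25 F [ 0.1 -0.1  0.6] tau [ 0.018 -0.005 -0.015] pos [0.4529 0.1264 0.2148] w 0.503 q6 -2.03
psi 2.249 pos [0.4529 0.1264 0.2149] q [ 0.219 -0.119  2.044  0.     1.217 -2.03 ] tilt [-0.001 -1.     0.     0.215]
red 718 rect centre 0.4533 0.126 [44.8 14.5] z [0.1457 0.1474 0.1485] ang -159.0
blue 474 rect centre 0.6007 0.0197 [43.3 15.4] z [0.1464 0.1475 0.1483] ang 65.9
[ 0.17566376 -0.00125148 -0.04590677]
```

```bash

python3 -m handwheel '[[0.044,0,-0.0115,0,0,0,0.5],[0.044,0,-0.0115,0,0,0,0.5],[0.044,0,-0.0115,0,0,0,0.5],[0.0437,0,-0.0114,0,0,0,0.5],[0,0,0,0,0,0,0.5],[0,0,0,0,0,0,0.5]]' >/dev/null
python3 -c "
from h import *
wl('w5')"
```

```text
psi 2.25 pos [0.6176 0.2009 0.2148] q [ 0.276  0.227  1.68  -0.     1.236 -1.974] tilt [-0.001 -1.     0.001  0.215]
red 3398 rect centre 0.4977 0.4193 [60.1 53.6] z [0.1226 0.1251 0.1262] ang 77.1
yellow 610 rect centre 0.6192 0.2003 [44.5 12.7] z [0.1464 0.1475 0.1485] ang -140.0
blue 939 rect centre 0.6028 0.0222 [37.3 14.6] z [0.1462 0.1474 0.1487] ang 66.6
```

View pics/w5.png

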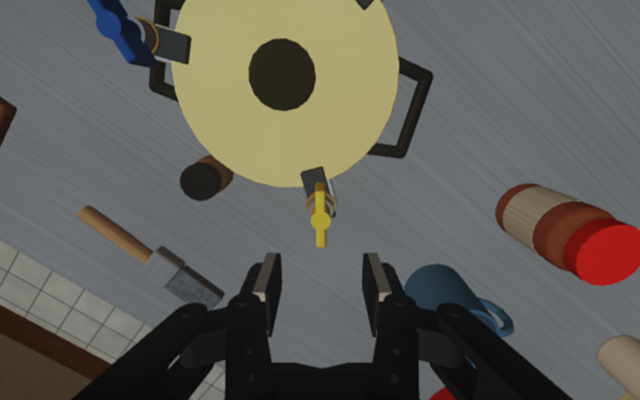

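```bash

python3 -m handwheel '[[0.001,0.03,-0.0012,0,-0.02,0,0.5],[0,0.035,0,0,0,0,0.4],[0,0.024,0,0,0,0,0.4],[0,0,0,0,0,0,0.4]]' 70 >/dev/null; sh s.sh
python3 -m handwheel '[[0,0,0,0,0,0,0],[0,0,0,0,0,0,0],[0,0,0,0,0,0,0],[0,0,0,0,0,0,0]]' 70 >/dev/null; sh s.sh
python3 -c "
from h import *
wl('w6')"
```

```text
psi 2.27 F [-0.9  0.4  0.7] tau [0.001 0.017 0.019] pos [0.6171 0.1999 0.1241] w 0.399 q6 -1.995
psi 2.271 F [-4.8  0.9  5.9] tau [ 0.248  0.701 -0.003] pos [0.6205 0.2016 0.1285] w 0.076 q6 -1.996
psi 2.271 pos [0.6206 0.2016 0.1285] q [ 2.760e-01  2.990e-01  1.756e+00  1.000e-03  1.085e+00 -1.996e+00] tilt [ 0.002 -1.    -0.     0.128]
yellow 1157 rect centre 0.6197 0.1998 [45.3  7. ] z [0.1465 0.1475 0.1484] ang -140.0
```

```bash

for i in 1; do
python3 -m handwheel '[[0,0,0,0,0.1,0,0]]' >/dev/null; sh s.sh
python3 -m handwheel '[[0,0,0,0,0.1,0,0]]' >/dev/null; sh s.sh
python3 -m handwheel '[[0,0,0,0,0.1,0,0]]' >/dev/null; sh s.sh
python3 -m handwheel '[[0,0,0,0,0.1,0,0]]' >/dev/null; sh s.sh
python3 -m handwheel '[[0,0,0,0,0.1,0,0]]' >/dev/null; sh s.sh
python3 -m handwheel '[[0,0,0,0,0.1,0,0]]' >/dev/null; sh s.sh
done
```

```text
psi 2.169 F [-3.6 -0.1  5.6] tau [0.075 0.653 0.018] pos [0.6206 0.2015 0.1285] w 0.074 q6 -1.893
psi 2.068 F [-3.5  0.2  6.9] tau [-0.046  0.581  0.026] pos [0.6207 0.2014 0.1285] w 0.073 q6 -1.793
psi 1.968 F [-3.8  0.2  5.9] tau [-0.055  0.57   0.062] pos [0.6208 0.2012 0.1285] w 0.074 q6 -1.693
psi 1.868 F [-3.6 -0.3  6.8] tau [-0.069  0.537  0.066] pos [0.6208 0.2011 0.1285] w 0.076 q6 -1.593
psi 1.768 F [-2.1 -0.7  6.6] tau [-0.217  0.588 -0.031] pos [0.6208 0.2009 0.1285] w 0.07 q6 -1.493
psi 1.668 F [-3.  -1.7  7.1] tau [-0.327  0.572  0.069] pos [0.6208 0.2007 0.1285] w 0.075 q6 -1.393
```

```bash

python3 -m handwheel '[[0,0,0,0,0.1,0,0]]' >/dev/null; sh s.sh
python3 -m handwheel '[[0,0,0,0,0.1,0,0]]' >/dev/null; sh s.sh
python3 -m handwheel '[[0,0,0,0,0.1,0,0]]' >/dev/null; sh s.sh
python3 -m handwheel '[[0,0,0,0,0.1,0,0]]' >/dev/null; sh s.sh
python3 -m handwheel '[[0,0,0,0,0.1,0,0]]' >/dev/null; sh s.sh
python3 -m handwheel '[[0,0,0,0,0.1,0,0]]' >/dev/null; sh s.sh
```

```text
psi 1.568 F [-3.4 -2.4  6.3] tau [-0.372  0.595  0.051] pos [0.6208 0.2006 0.1285] w 0.071 q6 -1.293
psi 1.468 F [-2.8 -2.3  6.5] tau [-0.437  0.645  0.077] pos [0.6208 0.2004 0.1285] w 0.075 q6 -1.193
psi 1.369 F [-2.1 -1.8  6.8] tau [-0.493  0.656  0.381] pos [0.6208 0.2003 0.1285] w 0.073 q6 -1.093
psi 1.269 F [-4.2 -2.6  6.9] tau [-0.563  0.626  0.37 ] pos [0.6207 0.2001 0.1285] w 0.075 q6 -0.993
psi 1.169 F [-3.4 -3.9  7.3] tau [-0.666  0.715  0.277] pos [0.6206 0.2    0.1284] w 0.075 q6 -0.893
psi 1.069 F [-4.1 -3.5  6.8] tau [-0.684  0.74   0.356] pos [0.6206 0.1998 0.1285] w 0.073 q6 -0.793
```

```bash

python3 -m handwheel '[[0,0,0,0,0.1,0,0],[0,0,0,0,0.1,0,0],[0,0,0,0,0.1,0,0],[0,0,0,0,0.1,0,0],[0,0,0,0,0.1,0,0],[0,0,0,0,0.1,0,0]]' >/dev/null; sh s.sh
python3 -m handwheel '[[0,0,0,0,0.1,0,0],[0,0,0,0,0.1,0,0],[0,0,0,0,0.1,0,0],[0,0,0,0,0.1,0,0],[0,0,0,0,0.1,0,0],[0,0,0,0,0.11,0,0],[0,0,0,0,0,0,0],[0,0,0,0,0,0,0]]' >/dev/null; sh s.sh
python3 -c "
from h import *
wl('w7')"
```

```text
psi 0.469 F [-6.5 -5.3  9.3] tau [-0.997  1.163  0.333] pos [0.6198 0.1992 0.1284] w 0.075 q6 -0.193
psi -0.138 F [-8.3 -5.8 10. ] tau [-0.975  1.571  0.174] pos [0.6189 0.1992 0.1284] w 0.074 q6 0.414
psi -0.138 pos [0.6189 0.1992 0.1284] q [ 0.274  0.298  1.757 -0.003  1.089  0.414] tilt [ 0.004 -1.    -0.002  0.128]
yellow 1143 rect centre 0.6203 0.2004 [45.2  7. ] z [0.1464 0.1474 0.1484] ang 82.3
```

```bash

python3 -m handwheel '[[0,0,0,0,0,0,0.5],[0,0,0,0,0,0,0.5],[0,-0.04,0,0,0,0,0.5],[0,-0.05,0,0,0,0,0.5],[0.045,0,0.0015,0,0,0,0.5],[0.045,0,0.0015,0,0,0,0.5],[0.045,0,0.0015,0,0,0,0.5],[0.045,0,0.0015,0,0,0,0.5]]' >/dev/null; sh s.sh
python3 -m handwheel '[[0,0,0,0,0.14,0,0.5],[0,0,0,0,0.14,0,0.5],[0,0,0,0,0,0,0.5],[0,0,0,0,0,0,0.5]]' >/dev/null
python3 -c "
from h import *
wl('w8')"
```

```text
psi -0.139 F [ 0.3 -0.2 -0.2] tau [0.068 0.034 0.01 ] pos [0.6012 0.0206 0.2163] w 0.501 q6 0.132
psi -0.417 pos [0.6012 0.0221 0.2162] q [-0.005  0.136  1.784 -0.     1.221  0.412] tilt [-0.    -1.     0.     0.216]
red 917 rect centre 0.4543 0.1262 [45.  14.8] z [0.1436 0.1474 0.1486] ang -159.8
blue 584 rect centre 0.601 0.0199 [43.5 13.6] z [0.1463 0.1474 0.1486] ang 66.0
```

View pics/w8.png

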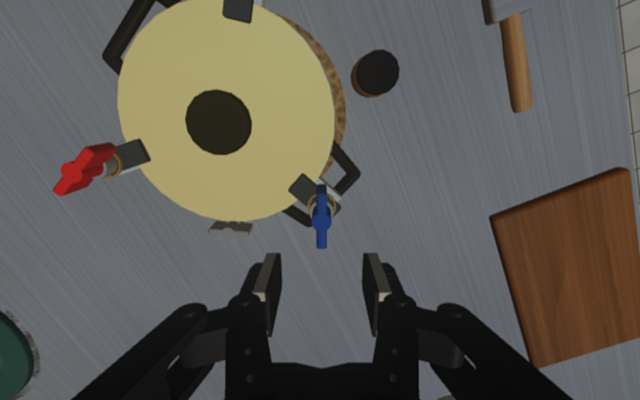

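```bash

python3 -m handwheel '[[0.002,0.03,0.0007,0,0,0,0.5],[0,0.035,0,0,0,0,0.4],[0,0.024,0,0,0,0,0.4],[0,0,0,0,0,0,0.4]]' 70 >/dev/null; sh s.sh
python3 -m handwheel '[[0,0,0,0,0,0,0],[0,0,0,0,0,0,0],[0,0,0,0,0,0,0],[0,0,0,0,0,0,0]]' 70 >/dev/null; sh s.sh
python3 -c "
from h import *
wl('w9')"
python3 -m handwheel '[[0,0,0,0,0.1,0,0]]' >/dev/null; sh s.sh
python3 -m handwheel '[[0,0,0,0,0.1,0,0]]' >/dev/null; sh s.sh
python3 -m handwheel '[[0,0,0,0,0.1,0,0]]' >/dev/null; sh s.sh
python3 -m handwheel '[[0,0,0,0,0.1,0,0]]' >/dev/null; sh s.sh
python3 -m handwheel '[[0,0,0,0,0.1,0,0]]' >/dev/null; sh s.sh
python3 -m handwheel '[[0,0,0,0,0.1,0,0]]' >/dev/null; sh s.sh
```

```text
psi -0.418 F [-0.8 -0.1 -0.5] tau [-0.002 -0.025 -0.052] pos [0.5988 0.02   0.1247] w 0.403 q6 0.409
psi -0.419 F [-3.7  1.7  5.4] tau [0.466 0.788 0.053] pos [0.6008 0.0204 0.129 ] w 0.073 q6 0.41
psi -0.419 pos [0.6008 0.0204 0.129 ] q [-8.000e-03  2.090e-01  1.869e+00  1.000e-03  1.064e+00  4.100e-01] tilt [-0.001 -1.    -0.     0.129]
blue 1046 rect centre 0.6015 0.0195 [45.1  6.5] z [0.1464 0.1475 0.1485] ang 66.3
psi -0.521 F [-4.2  2.1  5. ] tau [0.372 0.724 0.011] pos [0.6009 0.0203 0.129 ] w 0.072 q6 0.513
psi -0.622 F [-4.6  2.1  3.9] tau [0.324 0.742 0.012] pos [0.601  0.0203 0.129 ] w 0.074 q6 0.613
psi -0.722 F [-4.4  1.8  4.9] tau [0.314 0.724 0.021] pos [0.601  0.0202 0.129 ] w 0.073 q6 0.714
psi -0.822 F [-3.9  2.2  3.3] tau [0.245 0.673 0.023] pos [0.6011 0.0201 0.129 ] w 0.075 q6 0.813
psi -0.922 F [-4.1  1.2  4.9] tau [ 0.218  0.72  -0.004] pos [0.6011 0.02   0.129 ] w 0.073 q6 0.913
psi -1.022 F [-4.4  0.8  4.5] tau [0.141 0.714 0.022] pos [0.6011 0.0199 0.129 ] w 0.074 q6 1.013
```

```bash

python3 -m handwheel '[[0,0,0,0,0,0,0.5],[0,0,0,0,0,0,0.5],[0,-0.045,0,0,0,0,0.5],[0,0,0,0,-0.18,0,0.5],[0,0,0,0,-0.18,0,0.5],[0,0,0,0,-0.18,0,0.5],[0,0,0,0,-0.18,0,0.5],[0,0,0,0,-0.18,0,0.5]]' >/dev/null; sh s.sh
python3 -m handwheel '[[0,0,0,0,-0.18,0,0.5],[0,0,0,0,-0.18,0,0.5],[0,0,0,0,-0.18,0,0.5],[0,0,0,0,-0.18,0,0.5],[0,0,0,0,-0.18,0,0.5],[0,0,0,0,-0.18,0,0.5],[0,0,0,0,-0.18,0,0.5],[0,0,0,0,-0.18,0,0.5]]' >/dev/null; sh s.sh
python3 -m handwheel '[[0,0,0,0,-0.18,0,0.5],[0,0,0,0,-0.18,0,0.5],[0,0,0,0,-0.18,0,0.5],[0,0,0,0,-0.18,0,0.5],[0,0,0,0,-0.08,0,0.5],[0,0,0,0,0,0,0.5],[0,0,0,0,0,0,0.5]]' >/dev/null; sh s.sh
python3 -c "
from h import *
wl('w10')"
```

```text
psi -0.112 F [-0.1 -0.4 -0.2] tau [-0.027 -0.02  -0.028] pos [0.6014 0.0196 0.1725] w 0.499 q6 0.103
psi 1.328 F [-0.   0.3  0.8] tau [-0.007 -0.022  0.003] pos [0.6014 0.0195 0.1724] w 0.498 q6 -1.337
psi 2.12 F [-0.1  0.6 -0.2] tau [-0.033  0.024 -0.017] pos [0.6011 0.0197 0.1724] w 0.501 q6 -2.129
psi 2.12 pos [0.601  0.0197 0.1723] q [-0.009  0.169  1.83  -0.     1.142 -2.129] tilt [ 0.    -1.    -0.     0.172]
red 1513 rect centre 0.4547 0.1244 [44.3 13.8] z [0.1422 0.1467 0.1485] ang -154.1
blue 902 rect centre 0.6004 0.0195 [44.5 14.1] z [0.1465 0.1475 0.1484] ang -148.0
```

View pics/w10.png

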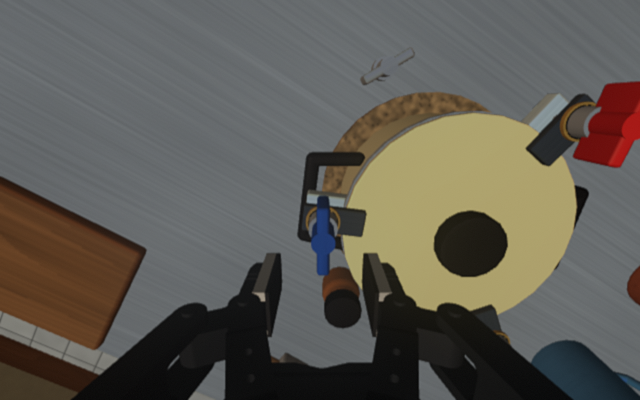

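```bash

python3 -m handwheel '[[0,0.025,0,0,0,0,0.4],[0,0.022,0,0,0,0,0.4],[0,0,0,0,0,0,0.4]]' 70 >/dev/null; sh s.sh
python3 -m handwheel '[[0,0,0,0,0,0,0],[0,0,0,0,0,0,0],[0,0,0,0,0,0,0],[0,0,0,0,0,0,0]]' 70 >/dev/null; sh s.sh
python3 -m handwheel '[[0,0,0,0,0.1,0,0]]' >/dev/null; sh s.sh
python3 -m handwheel '[[0,0,0,0,0.1,0,0]]' >/dev/null; sh s.sh
python3 -m handwheel '[[0,0,0,0,0.1,0,0]]' >/dev/null; sh s.sh
python3 -m handwheel '[[0,0,0,0,0.1,0,0]]' >/dev/null; sh s.sh
python3 -m handwheel '[[0,0,0,0,0.1,0,0]]' >/dev/null; sh s.sh
python3 -m handwheel '[[0,0,0,0,0.1,0,0]]' >/dev/null; sh s.sh
python3 -m handwheel '[[0,0,0,0,0.1,0,0]]' >/dev/null; sh s.sh
python3 -m handwheel '[[0,0,0,0,0.1,0,0]]' >/dev/null; sh s.sh
```

```text
psi 2.121 F [ 0.3 -0.2 -0.4] tau [-0.055 -0.013 -0.004] pos [0.599  0.0197 0.1231] w 0.403 q6 -2.129
psi 2.121 F [-3.1  2.7  5.4] tau [0.589 0.401 0.004] pos [0.6015 0.0203 0.1267] w 0.076 q6 -2.13
psi 2.019 F [-1.6  2.2  5.9] tau [ 0.506  0.369 -0.036] pos [0.6015 0.0201 0.1266] w 0.077 q6 -2.027
psi 1.918 F [-1.6  2.6  5.2] tau [0.471 0.391 0.075] pos [0.6016 0.02   0.1266] w 0.073 q6 -1.926
psi 1.818 F [-1.5  1.7  5.9] tau [0.353 0.354 0.294] pos [0.6016 0.0199 0.1267] w 0.075 q6 -1.827
psi 1.719 F [-2.6  1.3  6. ] tau [0.279 0.406 0.347] pos [0.6016 0.0198 0.1266] w 0.076 q6 -1.727
psi 1.619 F [-2.   0.9  6.3] tau [0.242 0.373 0.243] pos [0.6016 0.0196 0.1267] w 0.078 q6 -1.627
psi 1.519 F [-2.3  0.8  5.9] tau [0.131 0.44  0.369] pos [0.6016 0.0195 0.1266] w 0.078 q6 -1.527
psi 1.419 F [-2.1  0.4  5.4] tau [0.036 0.406 0.312] pos [0.6016 0.0194 0.1266] w 0.073 q6 -1.427
psi 1.319 F [-1.6 -0.2  6. ] tau [-0.086  0.417  0.263] pos [0.6015 0.0192 0.1266] w 0.073 q6 -1.327
```

```bash

python3 -m handwheel '[[0,0,0,0,0.1,0,0],[0,0,0,0,0.1,0,0],[0,0,0,0,0.1,0,0],[0,0,0,0,0.1,0,0],[0,0,0,0,0.1,0,0],[0,0,0,0,0.1,0,0],[0,0,0,0,0.1,0,0],[0,0,0,0,0.1,0,0]]' >/dev/null; sh s.sh
python3 -m handwheel '[[0,0,0,0,0.1,0,0],[0,0,0,0,0.1,0,0],[0,0,0,0,0.1,0,0],[0,0,0,0,0.1,0,0],[0,0,0,0,0.1,0,0],[0,0,0,0,0.1,0,0],[0,0,0,0,0.1,0,0],[0,0,0,0,0.1,0,0]]' >/dev/null; sh s.sh
python3 -c "
from h import *
wl('w11')"
```

```text
psi 0.519 F [-4.9 -1.3  7.7] tau [-0.379  0.857  0.334] pos [0.6008 0.0185 0.1266] w 0.077 q6 -0.527
psi -0.281 F [-7.8 -2.3  9.9] tau [-0.358  1.36   0.396] pos [0.5998 0.0184 0.1266] w 0.074 q6 0.273
psi -0.284 pos [0.5997 0.0184 0.1266] q [-0.009  0.211  1.871 -0.003  1.062  0.276] tilt [ 0.003 -1.    -0.002  0.127]
blue 1157 rect centre 0.6012 0.0195 [45.   6.9] z [0.1465 0.1474 0.1483] ang 74.5
```

```bash

python3 -m handwheel '[[0,0,0,0,0.1,0,0],[0,0,0,0,0.1,0,0],[0,0,0,0,0.1,0,0],[0,0,0,0,0.1,0,0],[0,0,0,0,0.1,0,0],[0,0,0,0,0.1,0,0],[0,0,0,0,0.1,0,0],[0,0,0,0,0.1,0,0]]' >/dev/null; sh s.sh
python3 -m handwheel '[[0,0,0,0,0.1,0,0],[0,0,0,0,0.075,0,0],[0,0,0,0,0,0,0],[0,0,0,0,0,0,0]]' >/dev/null; sh s.sh
python3 -c "
from h import *
wl('w12')"
```

```text
psi -1.081 F [-9.  -0.2 11.6] tau [0.069 1.709 0.386] pos [0.599  0.0192 0.1265] w 0.073 q6 1.073
psi -1.253 F [-9.8  0.1 10.2] tau [0.106 1.714 0.301] pos [0.5989 0.0194 0.1265] w 0.076 q6 1.245
psi -1.253 pos [0.5989 0.0194 0.1265] q [-9.000e-03  2.110e-01  1.871e+00 -1.000e-03  1.064e+00  1.245e+00] tilt [ 0.004 -1.    -0.     0.127]
red 78 rect centre 0.4746 0.13 [5.1 2.5] z [0.1291 0.132  0.1367] ang -157.1
blue 1143 rect centre 0.6015 0.0195 [45.3  6.5] z [0.1465 0.1475 0.1484] ang -161.8
```

```bash

python3 -m handwheel '[[0,0,0,0,0,0,0.5],[0,0,0,0,0,0,0.5],[0,-0.04,0,0,0,0,0.5],[0,-0.05,0,0,0,0,0.5],[0,-0.05,0,0,0,0,0.5],[0,-0.03,0,0,0,0,0.5],[0,0,0,0,0,0,0.5],[0,0,0,0,0,0,0.5]]'; sh s.sh
python3 - <<'E'
from h import *
wl('w13')
c=cam("top");s=cam("side")
cv2.imwrite("pics/side9.png",s["image"][:,:,::-1]);cv2.imwrite("pics/top9.png",c["image"][:,:,::-1])
for k in ("red","yellow","blue"):
    for n,cc,b in (("top",c,(130,270,200,340)),("side",s,(170,290,220,360))):
        m=mask(cc,k);q=np.zeros_like(m);q[b[0]:b[1],b[2]:b[3]]=1;p=depth(cc,m&q);p=p[(p[:,2]>.115)&(p[:,2]<.16)]
        if len(p)>15:
            d=np.linalg.eigh(np.cov(p[:,:2].T))[1][:,1];print(n,k,len(p),p.mean(0).round(3),np.degrees(np.arctan2(d[1],d[0])).round(1))
print(bot.read_state()["time"])
E
```

```text
time: 30.1
tool_pos: [0.6005, 0.0196, 0.2939]
tcp_rot: [-0.329, 2.051, -2.051]
wrist_force: [-1.3, -1.1, -0.5]
width: 0.498
psi -1.254 F [-1.3 -1.1 -0.5] tau [-0.039 -0.015 -0.027] pos [0.6005 0.0196 0.2939] w 0.498 q6 1.245
psi -1.254 pos [0.6    0.0196 0.2931] q [-0.009  0.093  1.69  -0.     1.361  1.245] tilt [ 0.003 -1.    -0.001  0.293]
red 352 rect centre 0.455 0.1263 [44.7 14.5] z [0.1431 0.1472 0.1484] ang -159.9
yellow 478 rect centre 0.6204 0.1998 [13.8 43.7] z [0.146  0.1476 0.1487] ang 85.4
blue 351 rect centre 0.6018 0.0197 [43.5 12.9] z [0.146  0.1475 0.1486] ang -156.6
side red 131 [0.452 0.128 0.14 ] -159.3
top yellow 80 [0.617 0.198 0.146] 85.2
side yellow 112 [0.618 0.202 0.14 ] 86.9
top blue 65 [0.599 0.019 0.148] -158.3
side blue 46 [0.6   0.021 0.144] -156.9
30.25
```

View pics/side9.png

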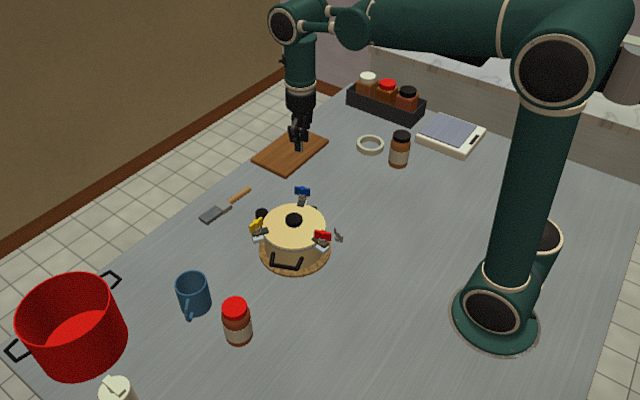

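The side view shows the gripper clear above the pot. Red (322,237), yellow (257,228) and blue (302,193) are all upright, and the jars, spare nut (338,236), mug and tape are where they were.

```bash
python3 -c "
from h import *
print(workorder.finish_job())"
```

```text
the job is handed in; nothing more can be done
None
```

I tightened the nuts in order (red, yellow, blue), released them all, lifted the gripper clear and handed the job in at about 30 s. No verdict is reported, and the claw travel itself was never read. The amounts below come from the torque bite and the tool's rotation.

| Nut | Slack before bite | Turned past bite | Target | Blade angle before release |
|---|---|---|---|---|
| Red | about 0.74 rad | about 1.59 rad | 1.57 rad | agreed with the tool to within 1° |
| Yellow | about 0.82 rad | about 1.59 rad | 1.57 rad | agreed with the tool to within 1° |
| Blue | about 0.83 rad | about 3.15 rad | 3.14 rad | agreed with the tool to within 1° |

The bite points are good to about ±0.05 rad. I regripped blue once, while it was still slack, to stay within the last joint's range.

- **Spring-back:** after release, red and blue were back about 4–5°, as expected. Yellow was back only about 3–4.5°, depending on the camera.
- **First red grip:** it was set too low. The jaws stopped at 15 mm and the arm was pushed up with about 6 N, so I reopened, raised 7 mm and gripped the blade cleanly.
- **Forces:** the wrist force I read stayed under about 15 N, and the fingertips were held well above the lid plate.
- **Bystanders:** they looked unmoved in the last side picture; I checked this by eye and did not measure it.

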